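# Move the blue bowl's carrier onto the dryer trolley

### The arm

A 6-joint arm with a two-finger parallel gripper is mounted at the origin on the work surface. World frame = base frame: x ahead of the robot, y to its left, z up, the work surface at z = 0. Lengths are in mm, angles in rad, forces in N, time in s.
With the tool pointing down it reaches from about 300 to 775 mm from the base axis. Payload 14.6 kg.
Tool frame: the origin (TCP) lies on the centre line of the jaws, within the pads' length; the fingertips stand 19 mm ahead of it and the grasp point (between the pads) is the TCP (bot.tip_reach is the distance from the TCP to the fingertips, in mm); z points along the fingers, y is the line along which they close (so a half turn about z gives the same grasp; the last joint's range is limited). The gripper opens to 85 mm and grips with 20 to 120 N. Pads are 22 mm wide; open, the fingers measure 114 mm over their backs; the gripper's body (76 mm by 85 mm) begins 54 mm behind the grasp point. The pads swing forward as they close: fully open they stand 13 mm farther back than shut.
Start: joints at [-1.362, 0.3, 1.521, -0, 1.321, -0.067], TCP at [149.767, -529.206, 250.281] pointing down, gripper open.
Joint ranges: [-3.03, 3.03], [-0.79, 2.21], [0.23, 2.52], [-1.04, 4.18], [0, 3.07], [-2.55, 2.55]. Speed limits (rad/s): [2.22, 2.22, 2.57, 3.14, 3.14, 3.14].

### API

Orientations are given as a unit quaternion [w, x, y, z].
In Python, from rig import bot gives the robot as it stands. Calls block until the motion is done:
- bot.move_to(position, orientation): joint-space move of the TCP to a pose.
- bot.servo_line(position, attitude=None, speed=150, until_force=None): straight line of the TCP; attitude=None keeps the orientation; speed is the mean speed in mm/s. With until_force (N) it stops when the force on the tool has changed by that much, and returns True; else False.
- bot.move_joints(angles): joint-space move.
- bot.move_gripper(opening, grip_force=None): finger opening in mm; grip_force is the grip in N (None keeps the last); returns when the fingers have stopped.
- bot.dwell(seconds).
- bot.ik(position, orientation): joint angles nearest the present ones, or None.
- bot.read_state(): the state.
- bot.read_camera(name): name is "side" or "top" or "wrist"; returns a dict with "image" (384x512x3 uint8, blue, green, red), "depth" (384x512 float32, mm along the optical axis (not along the pixel's ray), 0 where there is no reading), "fovy" (degrees; the focal length in pixels is half the picture's height over the tangent of half this angle, whatever the lens; pixels are square), "cx", "cy" (the principal point, pixels), "k1" (the pictures are not rectified: a ray, as slopes to the right and down, at radius r is drawn at 1 + k1 r^2 times it, then the intrinsics apply), "eye" and "attitude" of the camera in the world; the wrist camera has in their place "mount" (4x4, takes a point from camera to tool coordinates, whose origin is the TCP and whose axes are the flange's). Camera axes: x right, y down, z forward; pixel columns grow to the right and rows downward; lengths in mm; the calibration is good to about 2 mm. A picture is of the moment at which its call begins: read the wrist's pose just before it.
A pose or a line that the arm cannot do raises bot.MotionError and nothing moves.
- bot.finish_job(): hands the job in; it is judged then, once.
The state is a dict: "clock": time; "joint_positions": joint angles; "qvel": joint speeds; "effort": joint torques, N m; "ee_pos": TCP position; "tool_rot": TCP orientation; "ft_force": force on the tool from outside, world axes, zero at the start; "moment": the same for the moment, N m; "grip_width": finger opening in mm; "grip_force": force on a finger pad.
Only numpy, scipy, OpenCV 4.12 (cv2) and the standard library are available. Lean on these libraries where they do the work, as an engineer would, in place of code of your own. Each camera call takes 0.05 s, during which the arm holds its last target. There are 200 camera calls.

### The job

Lift the hanging carrier that holds the blue enamel bowl off its stand's hooks and, without setting it down and keeping it level so that the bowl stays in it, hang it by its bar on the two hooks of the red trolley. Then slide the trolley with the hanging carrier all the way along its rail to the stop beside the green dryer, and after that throw the lever on top of the dryer fully over to switch it on. Leave the other carrier with its yellow bowl and the two pots on the table where they are.

Things in the scene. Friction and masses are not known exactly. Their poses are not given: they have to be found in the camera images.
- carrier_grip (a point): Grasp point of the carrier with the blue bowl (carrier about 0.26 kg, bowl 0.09 kg): an upright square wooden grip, 20 x 20 mm, 66 mm tall, on the middle of the carrier's bar; the point is on its centre line, 45 mm above the bar's axis, 21 mm below the grip's top. Axes as hung: y along the bar, z up, x towards the stand's column
- carrier_bar (a point): Middle of that carrier's bar: steel, 8 mm thick, 107 mm long, along the carrier's y; it lies across the hooks. At each end a thin upright goes down to an aluminium tray, 80 mm (x) by 110 mm (y), 14 mm high, its underside 130 mm below the bar's axis. Same axes as the grip
- bowl_center (a point): Centre of the blue enamel bowl standing loose in that carrier's tray: 64 mm across, 42 mm high; z is its upright axis
- stand_hook (a point): Where the bar's middle lies when hung on the fixed black stand, 220 mm over the table. Two 8 mm steel prongs, 60 mm apart in y, come from the column at +x (66 mm behind) and point to -x, towards the robot, under the bar and through the carrier's frame. Each has a V notch and an upturned tip 16 mm above this point, 22 mm out at -x. x, y level, z up
- stand: The same stand; origin on the table under the hung bar's middle. To unhook, the bar rises at least 20 mm to pass over the prong tips, then leaves along the stand's -x; hanging up is the reverse, on the trolley too
- trolley_hook (a point): Where the middle of the bar must lie when hung on the red trolley: two prongs with the same shape, spacing, height and direction (tips to the line's -x) as on the stand. Moves with the trolley. Its y axis is the rail's direction towards the dryer; x away from the robot
- trolley_knob (a point): Centre of the trolley's upright black knob: round, 22 mm in diameter, 38 mm tall, 49 mm above the hung bar's axis and 78 mm behind it (line's +x)
- trolley (a joint): Travel of the trolley along the rail (line's +y, towards the dryer), in m: starts between 0 and 0.03, the stop beside the dryer is at 0.12. It slides with about 2 N of friction and stays where it is left
- lever_tip (a point): Red tip of the dryer's lever, about 75 mm long, standing on top of the green dryer box (its top 170 mm over the table, at the +y end of the rail)
- lever (a joint): Angle of that lever in rad: 0 = off, leaning to the line's -x (towards the robot); 1.0 = fully on, leaning to +x. A light push (well under 10 N) swings it about the y axis of the rail; it stays where it is left
- carrier2_grip (a point): Bystander: grip of the other, identical carrier with the yellow bowl, hanging on a second, identical stand
- bowl2_center (a point): Bystander: centre of the yellow bowl in the other carrier, 64 mm across, 42 mm high
- pot_turquoise: Bystander: loose turquoise pot on the table, 64 mm across, 42 mm high; origin at its underside's centre
- pot_plum: Bystander: loose dark plum-red pot on the table, same size; origin at its underside's centre
Not all that is in view belongs to the job. Of the things that look like the part that bears bowl_center, the largest one is meant. What is shaped like the part that bears carrier_grip but turquoise is not meant.

How it is judged (in metres and radians):
On the way, in this order (a step that is already met when the one before it is completed fails the run):
1. the carrier with the blue bowl is off its stand's hooks (contact force between carrier and stand below 0.1 N and distance between carrier_bar and stand_hook above 0.035 m), for 0.2 s.
2. it hangs on the trolley, still short of the stop (distance between carrier_bar and trolley_hook below 0.021 m and contact force between carrier and trolley above 1.2 N and value of joint trolley below 0.1 m), for 0.2 s.
3. the trolley is at the stop beside the dryer with the carrier on it (value of joint trolley above 0.112 m and distance between carrier_bar and trolley_hook below 0.021 m), for 0.2 s.
4. the lever is over (value of joint lever above 0.85 rad), for 0.2 s.
At the end, for the whole second after the job is handed in: The carrier hangs still on both trolley hooks (bar within 21 mm of its place, level within 0.15 rad, under 0.05 m/s), blue bowl upright in its tray (within 0.25 rad), trolley at the dryer stop (over 0.112 m), lever over (over 0.85 rad); other carrier and pots where they were (30 mm) (all of step 3 and contact force between carrier and trolley above 1.2 N and angle between carrier_bar's own z axis and vertical below 0.15 rad and linear speed of carrier below 0.05 m/s and distance between bowl_center and carrier_bar below 0.125 m and angle between bowl_center's own z axis and vertical below 0.25 rad and value of joint lever above 0.85 rad); the robot touches nothing.
It fails at once if the carrier is tipped by more than 0.35 rad (20 degrees) (angle between carrier_bar's own z axis and vertical above 0.35 rad).
It fails at once if the carrier is set down on the table or a pot (height (world z) of carrier_bar below 0.177 m).
It fails at once if the blue bowl leaves its tray (distance between bowl_center and carrier_bar above 0.135 m).
It fails at once if the other carrier or its bowl is moved by more than 30 mm (distance of any of carrier2_grip, bowl2_center from where it was at the start of the episode above 0.03 m).
It fails at once if a pot on the table is moved by more than 30 mm (distance of any of pot_turquoise, pot_plum from where it was at the start of the episode above 0.03 m).
It also fails if it takes over 72 s, if anything falls off the work surface, if the arm or the gripper's body presses on something with over 40 N, if the wrist force passes 120 N, or if a joint passes its speed limit or range.

## Working session

There is one attempt and no reset: what is moved stays moved. The work goes in short steps, each a Python script; the robot and the scene stay as the last script left them, time stands still between calls to the robot, and variables do not carry over. Pictures are saved under pics/ and viewed, at most 10 in all, crops included, and the job is handed in when it is done.

```bash
mkdir -p pics; ls; cat > h.py <<'E'
import numpy as np, cv2
from rig import bot
from scipy.spatial.transform import Rotation as R
def q2R(q): q=np.asarray(q,float); return R.from_quat(q[[1,2,3,0]]).as_matrix() if q.shape==(4,) else q
def R2q(m): x=R.from_matrix(m).as_quat(); return [float(v) for v in x[[3,0,1,2]]]
def down(yaw): # tool z down; tool y axis along world angle yaw+90
    x=np.array([np.cos(yaw),np.sin(yaw),0]);z=np.array([0,0,-1.]);return R2q(np.c_[x,np.cross(z,x),z])
def shot(name):
    s=bot.read_state(); c=bot.read_camera(name)
    if 'mount' in c:
        m=np.array(c['mount']);Rt=q2R(s['tool_rot']);c['R']=Rt@m[:3,:3];c['o']=Rt@m[:3,3]+np.array(s['ee_pos'])
    else: c['R']=q2R(c['attitude']);c['o']=np.array(c['eye'])
    c['f']=192/np.tan(np.radians(c['fovy'])/2); return c
def ray(c,u,v):
    K=np.array([[c['f'],0,c['cx']],[0,c['f'],c['cy']],[0,0,1]])
    p=cv2.undistortPoints(np.array([[[u,v]]],float).reshape(-1,1,2),K,np.array([c['k1'],0,0,0,0.]))[0,0]
    return np.array([p[0],p[1],1])
def plane(c,u,v,z):
    d=c['R']@ray(c,u,v); return c['o']+d*(z-c['o'][2])/d[2]
def dep(c,u,v):
    return c['o']+c['R']@ray(c,u,v)*c['depth'][int(round(v)),int(round(u))]
def cloud(c):
    v,u=np.mgrid[0:384,0:512]
    K=np.array([[c['f'],0,c['cx']],[0,c['f'],c['cy']],[0,0,1]])
    p=cv2.undistortPoints(np.stack([u,v],-1).reshape(-1,1,2).astype(float),K,np.array([c['k1'],0,0,0,0.])).reshape(384,512,2)
    P=np.dstack([p,np.ones((384,512))])*c['depth'][...,None]
    P=P@c['R'].T+c['o']; P[c['depth']<=0]=np.nan; return P
E
python3 - <<'E'
from h import *
import pickle
for n in ['top','side','wrist']:
    c=shot(n); pickle.dump(c,open(n+'.pkl','wb')); cv2.imwrite(f'pics/{n}0.png',c['image']); print(n,c['o'].round(),c['fovy'],c['k1'],c['R'].round(2).tolist())
i=[cv2.imread(f'pics/{n}0.png') for n in ['top','side']]
for n,x in zip('ts',i): cv2.imwrite(f'pics/{n}1.png',cv2.resize(x,(800,600),interpolation=cv2.INTER_CUBIC))
print(bot.read_state())
E
```

```text
pics
top [ 203.  -64. 1533.] 50.868112175484725 -0.10379761702830347 [[0.01, -0.99, 0.17], [-1.0, -0.01, -0.01], [0.02, -0.17, -0.99]]
side [ -59. -947.  940.] 47.957474401404795 -0.09830957208449861 [[0.87, -0.28, 0.41], [-0.49, -0.52, 0.7], [0.02, -0.81, -0.59]]
wrist [ 213. -511.  374.] 60.24176681603926 -0.048659142322871586 [[0.27, -0.93, -0.25], [-0.96, -0.26, -0.07], [-0.0, 0.26, -0.97]]
{'clock': 0.15, 'joint_positions': array([-1.36162486e+00,  3.00333645e-01,  1.52140095e+00,  1.91098326e-05,
        1.32071202e+00, -6.66131294e-02]), 'qvel': array([-5.13885803e-05, -2.42152373e-03, -3.37297378e-03,  2.45396897e-04,
       -8.54606853e-05, -4.36698792e-04]), 'effort': array([ 5.24536936e-04, -5.43670034e+01, -3.61883676e+01, -7.20173898e-05,
        3.16230980e-03, -1.45604054e-05]), 'ee_pos': array([ 149.72913222, -529.07111783,  249.87292093]), 'tool_rot': array([-4.26557706e-04,  9.90508147e-01,  1.37453366e-01, -2.11760430e-05]), 'ft_force': array([ 0.04684607, -0.09735283, -0.09885545]), 'moment': array([ 0.00287857, -0.02160711,  0.05671222]), 'grip_force': 0.0, 'grip_width': 85.14119155161215}
```

View pics/t1.png

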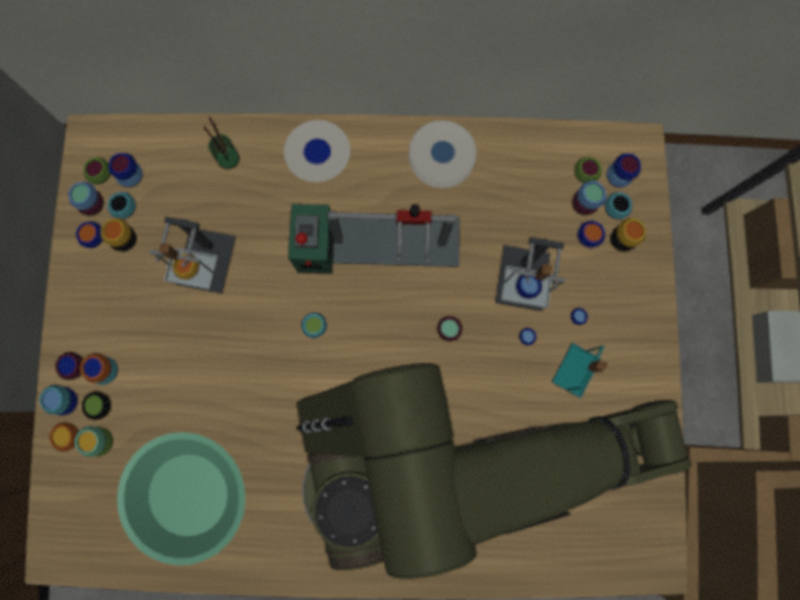

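View pics/s1.png

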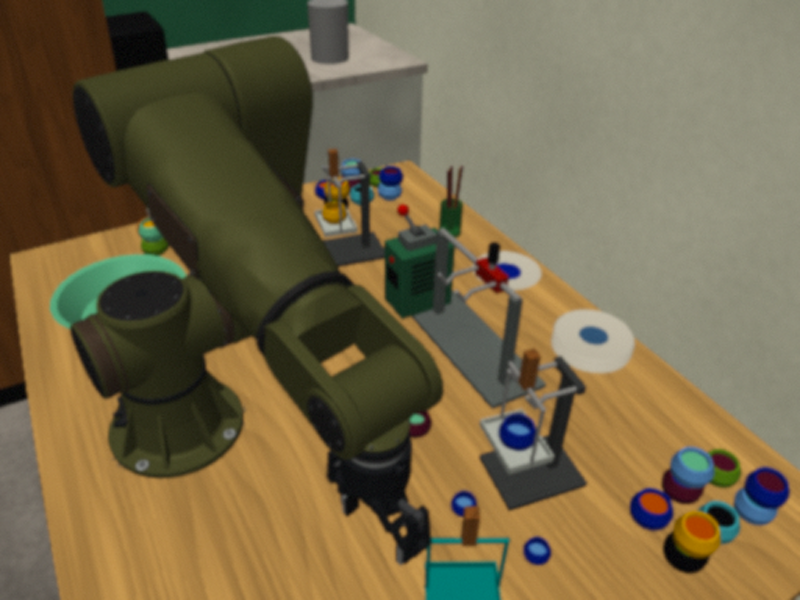

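The top view shows the blue-bowl carrier at about (545,270), the trolley with its black knob at (413,212), and the lever's red tip at (302,238). The other stand is at (190,250) and the pots are at (314,325) and (450,328). The side view agrees. Next I take coarse positions and then look from the wrist.

```bash
cat > a.py <<'E'
from h import *
import pickle
def comps(c,mask,nm,box,zr,minA=8):
    P=c['P']; hsv=c['hsv']
    m=mask&(P[...,0]>box[0])&(P[...,0]<box[1])&(P[...,1]>box[2])&(P[...,1]<box[3])&(P[...,2]>zr[0])&(P[...,2]<zr[1])
    n,l,st,ce=cv2.connectedComponentsWithStats(m.astype(np.uint8))
    for i in range(1,n):
        if st[i,4]>=minA:
            q=P[l==i]; print(nm,'px',ce[i].round(1),'A',st[i,4],'med',np.median(q,0).round(),'min',np.percentile(q,3,0).round(),'max',np.percentile(q,97,0).round())
def prep(c):
    c['P']=cloud(c); c['hsv']=cv2.cvtColor(c['image'],cv2.COLOR_BGR2HSV); return c
if __name__=='__main__':
  for n in ['top','side']:
    c=prep(pickle.load(open(n+'.pkl','rb'))); H,S,V=[c['hsv'][...,i].astype(int) for i in range(3)]
    B=(200,800,-550,500); print(n)
    comps(c,(V>=0),'above250',B,(240,330),5)
    comps(c,((H<8)|(H>172))&(S>150)&(V>60),'red',B,(150,300))
    comps(c,(V<75)&(S<110),'darkplate',B,(-10,25),100)
    comps(c,(V>=0),'at 220',B,(205,240),10)
    comps(c,(H>100)&(H<125)&(S>120),'blue',B,(80,200))
    comps(c,(H>40)&(H<90)&(S>60),'green',B,(150,200),50)
E
python3 a.py
```

```text
top
above250 px [265.1 134.3] A 58 med [ 598. -119.  286.] min [ 592. -131.  241.] max [ 611. -110.  291.]
above250 px [192.7 151.8] A 51 med [540. 113. 267.] min [531. 104. 257.] max [553. 125. 273.]
above250 px [107.  160.4] A 83 med [506. 389. 278.] min [498. 382. 243.] max [518. 402. 290.]
above250 px [347.7 172.9] A 75 med [ 476. -385.  282.] min [ 468. -399.  245.] max [ 488. -379.  288.]
above250 px [192.7 256.6] A 19 med [204. 101. 288.] min [201.  88. 247.] max [214. 111. 326.]
red px [264.7 138.3] A 122 med [ 597. -122.  237.] min [ 589. -152.  229.] max [610. -88. 241.]
red px [192.6 152.1] A 33 med [539. 113. 268.] min [531. 106. 262.] max [549. 122. 274.]
darkplate px [139.1 163.4] A 458 med [572. 352.  12.] min [474. 324.   5.] max [620. 415.  19.]
darkplate px [326.7 174.2] A 309 med [ 547. -369.   12.] min [ 439. -430.    5.] max [ 591. -337.   18.]
at 220 px [255.5 142.3] A 535 med [598. -98. 226.] min [ 516. -200.  209.] max [612.  57. 239.]
at 220 px [116.1 150.5] A 246 med [569. 373. 227.] min [498. 345. 215.] max [590. 419. 235.]
at 220 px [195.7 146.4] A 18 med 
[... 1208 characters left out ...]
max [ 575. -350.   16.]
at 220 px [222.  110.8] A 210 med [537. 376. 225.] min [488. 341. 213.] max [584. 426. 236.]
at 220 px [263.1 143.2] A 31 med [558. 110. 221.] min [547. 105. 206.] max [576. 117. 238.]
at 220 px [307.2 175.1] A 673 med [ 591. -125.  224.] min [ 508. -209.  207.] max [608.  51. 237.]
at 220 px [351.2 244.5] A 584 med [ 516. -410.  226.] min [ 459. -445.  210.] max [ 552. -351.  235.]
blue px [331.  276.1] A 400 med [ 472. -394.  122.] min [ 446. -422.  108.] max [ 500. -367.  136.]
blue px [433.3 292.1] A 15 med [ 694. -547.   87.] min [ 688. -550.   81.] max [ 702. -543.   93.]
green px [262.3 161.4] A 362 med [539.  83. 168.] min [514.  64. 152.] max [594. 145. 174.]
```

```bash
cat > b.py <<'E'
from h import *
import pickle
for k,p in enumerate([(505,-395,420),(570,-100,420)]):
    bot.move_to(list(p),down(0)); bot.dwell(.3)
    c=shot('wrist'); pickle.dump(c,open(f'w{k}.pkl','wb')); cv2.imwrite(f'pics/w{k}.png',cv2.resize(c['image'],(800,600)))
    print(c['o'].round(1),bot.read_state()['clock'],bot.read_state()['joint_positions'].round(2))
E
python3 b.py
```

```text
[ 570.7 -394.8  544.2] 2.0333 [-0.72  0.47  0.9  -0.    1.77  0.85]
[ 636.  -100.1  544.1] 3.5417 [-0.24  0.31  1.13  0.    1.71  1.33]
```

View pics/w0.png

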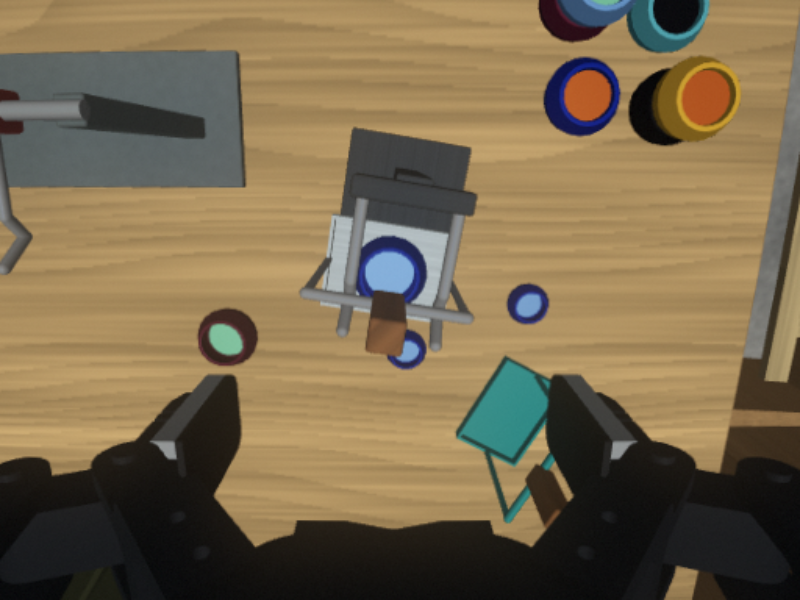

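View pics/w1.png

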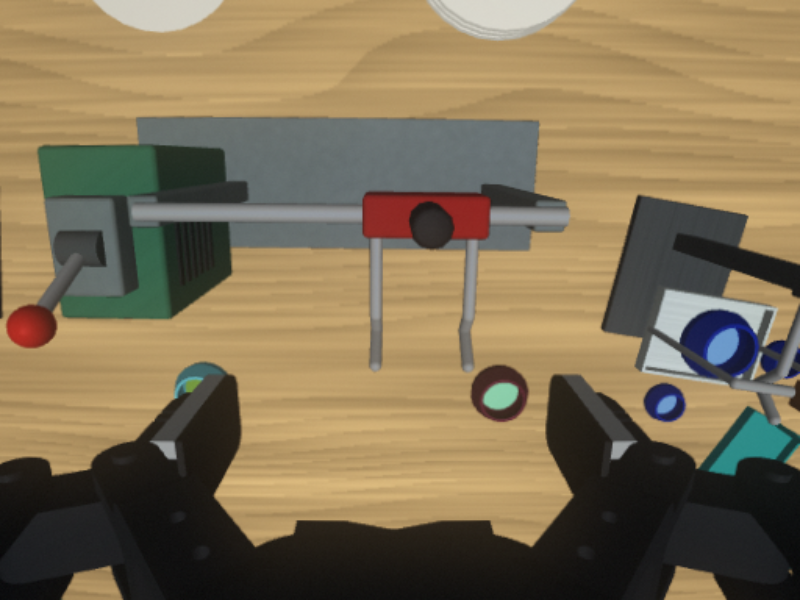

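w0: the carrier's bar runs from (302,294) to (472,319), with the grip's top face around (385,340). w1: the trolley's prong tips are at (375,366) and (467,366), the knob at (432,224), the rail from (132,212) to (565,216), and the lever tip at (31,326).

```bash
cat > c.py <<'E'
from h import *
from a import prep,comps
import pickle
w=[prep(pickle.load(open(f'w{k}.pkl','rb'))) for k in (0,1)]
s=.64
p=lambda k,u,v,z: plane(w[k],u*s,v*s,z)
a,b=p(0,304,294,220),p(0,471,319,220); d=a-b
print('bar',((a+b)/2).round(1),np.linalg.norm(d).round(1),'yaw',np.degrees(np.arctan2(-d[0],d[1])).round(1))
H,S,V=[w[0]['hsv'][...,i].astype(int) for i in range(3)]
P=w[0]['P']; m=(P[...,2]>280)&(P[...,2]<293); q=P[m]; uv=np.argwhere(m)[:,::-1]
r=cv2.minAreaRect(q[:,:2].astype(np.float32)); print('griptop',r,np.median(q[:,2]),len(q))
r=cv2.minAreaRect(uv.astype(np.float32)); print('px',r, plane(w[0],*r[0],286).round(1))
# stand prongs at tips, column beam
for n,u,v in [('tipL',343,333),('tipR',436,347),('beam',412,195),('colplateL',354,130),('colplateR',470,149)]: print(n,dep(w[0],u*s,v*s).round(1))
for n,u,v in [('tipL',375,367),('tipR',468,367),('rail',150,211),('rail2',540,215),('rootL',376,245),('rootR',473,245),('lever',31,326),('pivot',80,248),('body',425,205)]: print(n,dep(w[1],u*s,v*s).round(1))
tL,tR=p(1,375,366,234),p(1,468,366,234); print('tips',tL.round(1),tR.round(1))
a,b=p(1,140,212,230),p(1,560,216,230); d=a-b;print('rail',a.round(1),b.round(1),'yaw',np.degrees(np.arctan2(-d[0],d[1])).round(1))
P=w[1]['P'];H,S,V=[w[1]['hsv'][...,i].astype(int) for i in range(3)]
m=(P[...,2]>282)&(P[...,2]<295)&(V<70); m[230:]=0; q=P[m]; print('knob',np.median(q,0).round(1),np.percentile(q,2,0).round(),np.percentile(q,98,0).round())
comps(w[1],((H<8)|(H>172))&(S>150)&(V>60),'red',(0,900,-900,900),(150,300))
comps(w[1],(V>0),'dryertop',(480,700,50,180),(160,180),50)
a,b=p(1,137,118,5),p(1,538,121,5);d=a-b;print('plateyaw',np.degrees(np.arctan2(-d[0],d[1])).round(1),a,b)
E
python3 c.py
```

```text
bar [ 476.6 -391.5  220. ] 110.4 yaw -8.9
griptop ((478.985595703125, -390.6882019042969), (19.906879425048828, 20.041614532470703), 80.5652847290039) 286.2219155929438 578
px ((246.8899688720703, 214.76998901367188), (24.324472427368164, 24.465896606445312), 8.130102157592773) [ 479.8 -390.9  286. ]
tipL [ 464.4 -363.3  237.2]
tipR [ 454.6 -422.   236.2]
beam [ 549.1 -406.1  232. ]
colplateL [ 597.3 -356.5   13. ]
colplateR [ 579.2 -471.7   10.1]
tipL [506.  -88.4 235.5]
tipR [ 506.1 -148.1  236.1]
rail [605.3  49.6 226.7]
rail2 [ 602.  -190.5  225.5]
rootL [583.7 -89.6 227.4]
rootR [ 583.7 -149.5  227.7]
lever [544.2 109.2 267.4]
pivot [579.  111.  205.4]
body [ 611.9 -116.9  270.2]
tips [506.1 -88.3 234. ] [ 505.9 -148.4  234. ]
rail [605.1  54.3 230. ] [ 601.9 -201.5  230. ] yaw -0.7
knob [ 602.9 -119.1  288.5] [ 594. -128.  285.] [ 612. -110.  290.]
red px [271.3 136.4] A 1756 med [ 605. -112.  238.] min [ 591. -155.  227.] max [615. -84. 239.]
red px [ 19.5 208.5] A 658 med [544. 110. 267.] min [533. 103. 257.] max [553. 121. 272.]
dryertop px [ 74.7 141.5] A 4720 med [615.  94. 171.] min [522.  69. 164.] max [645. 151. 175.]
plateyaw -0.7 [676.96295948 156.94178791   5.        ] [ 671.91758997 -244.92224188    5.        ]
```

Bar, grip and tips agree: grip about (479,-391), yaw -9.2°, bar 110 mm against 107 mm given. The trolley hook is about (526,-118), yaw -0.7°, from both the knob and the tips. I'll grasp and unhook.

```bash
cat > d.py <<'E'
from h import *
y=np.radians(-9.2); Q=down(y); G=np.array([479.,-391,265]); ux=np.array([np.cos(y),np.sin(y),0])
def st(n): s=bot.read_state(); print(n,round(s['clock'],2),s['ee_pos'].round(1),s['ft_force'].round(1),s['grip_width'].round(1),s['grip_force'])
bot.move_to(list(G+[0,0,90]),Q); bot.servo_line(list(G),speed=120); st('at')
bot.move_gripper(10,60); st('grip')
bot.servo_line(list(G+[0,0,38]),speed=60); bot.dwell(.2); st('up')
bot.servo_line(list(G+[0,0,38]-95*ux),speed=80); bot.dwell(.3); st('out')
import pickle
c=shot('wrist'); pickle.dump(c,open('w2.pkl','wb')); cv2.imwrite('pics/w2.png',c['image'])
E
python3 d.py
```

```text
Traceback (most recent call last):
  File "d.py", line 4, in <module>
    bot.move_to(list(G+[0,0,90]),Q); bot.servo_line(list(G),speed=120); st('at')
                                                                        ~~^^^^^^
  File "d.py", line 3, in st
    def st(n): s=bot.read_state(); print(n,round(s['clock'],2),s['ee_pos'].round(1),s['ft_force'].round(1),s['grip_width'].round(1),s['grip_force'])
                                                                                                           ^^^^^^^^^^^^^^^^^^^^^
AttributeError: 'float' object has no attribute 'round'
```

```bash
sed -i "s/s\['grip_width'\].round(1)/round(s['grip_width'],1)/; s/^bot.move_to.*/st('at')/" d.py; python3 d.py
```

```text
at 5.63 [ 479.3 -391.1  266. ] [-0.4  0.  -0.3] 85.2 0.0
grip 6.24 [ 479.  -391.   265.2] [-1.1  0.9  2.1] 19.0 59.27859663963318
up 7.22 [ 478.9 -391.   302.6] [-0.1 -0.4 -4. ] 18.9 58.627012968063354
out 8.86 [ 385.3 -375.8  302.9] [-0.2  0.2 -4.7] 19.4 58.632938861846924
```

View pics/w2.png

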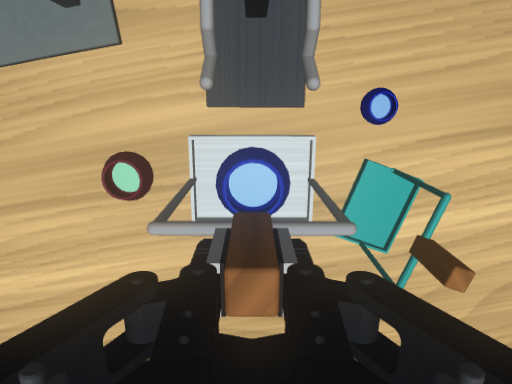

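The carrier is unhooked and held square: the bar runs from (152,229) to (353,229), and the bowl is in its tray at (253,183). I move to the trolley, checking the bar's offset in the hand on the way.

```bash
cat > e.py <<'E'
from h import *
import pickle
def st(n): s=bot.read_state(); print(n,round(s['clock'],2),s['ee_pos'].round(1),s['ft_force'].round(1),round(s['grip_width'],1),round(s['grip_force']))
c=pickle.load(open('w2.pkl','rb')); s=bot.read_state()
b=plane(c,252.5,229,s['ee_pos'][2]-45); l=plane(c,150,229,s['ee_pos'][2]-45)-plane(c,354,229,s['ee_pos'][2]-45)
off=q2R(s['tool_rot']).T@(b-s['ee_pos']); print('bar in tool',off.round(1),np.linalg.norm(l).round(1))
y=np.radians(-.7);Q=down(y); ux=np.array([np.cos(y),np.sin(y),0])
H=np.array([526.,-118.2,303])
bot.servo_line(list(H-95*ux),attitude=Q,speed=130); bot.dwell(.3); st('front')
c=shot('wrist'); pickle.dump(c,open('w3.pkl','wb')); cv2.imwrite('pics/w3.png',c['image'])
E
python3 e.py
```

```text
bar in tool [-1.8 -0.1 45. ] 112.2
front 11.38 [ 431.  -117.1  303. ] [ 0.7  0.9 -4.4] 19.5 59
```

View pics/w3.png

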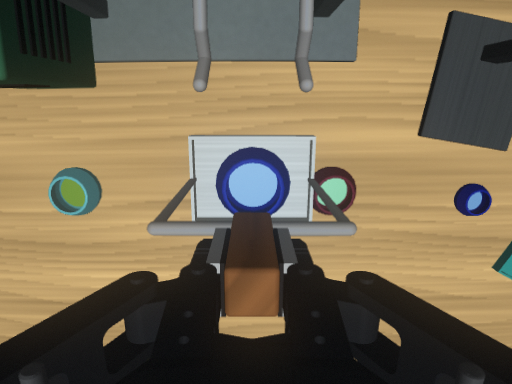

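The prong tips at (201,84) and (306,84) straddle the bar's middle at 252, so it is aligned. I insert and lower it onto the hooks.

```bash
cat > f.py <<'E'
from h import *
import pickle
def st(n): s=bot.read_state(); print(n,round(s['clock'],2),s['ee_pos'].round(1),s['ft_force'].round(1),round(s['grip_width'],1),round(s['grip_force']))
c=pickle.load(open('w3.pkl','rb'))
for u in (201,306): print('tip',plane(c,u,84,236).round(1))
y=np.radians(-.7); ux=np.array([np.cos(y),np.sin(y),0]); H=np.array([527.,-118.3,303])
bot.servo_line(list(H),speed=70); bot.dwell(.2); st('over')
print(bot.servo_line([H[0],H[1],262],speed=30,until_force=6)); bot.dwell(.2); st('low')
c=shot('wrist'); cv2.imwrite('pics/w4.png',c['image'])
E
python3 f.py
```

```text
tip [506.6 -89.6 236. ]
tip [ 505.8 -147.7  236. ]
over 13.16 [ 526.9 -118.3  303.1] [ 0.2 -0.5 -3.5] 19.4 59
True
low 14.45 [ 526.4 -118.3  266.1] [-5.5 -0.5  3.7] 19.0 60
```

View pics/w4.png

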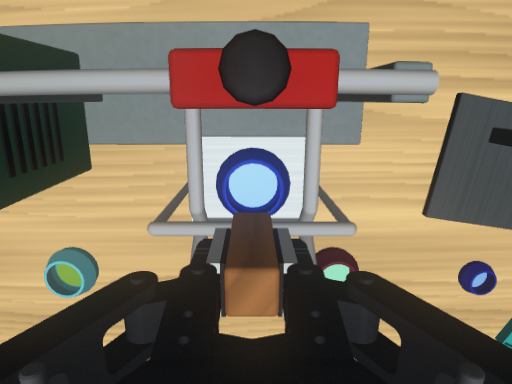

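The bar rests on both prongs at the right height, in the notch to within about 2 mm. I release, rise and check.

```bash
cat > g.py <<'E'
from h import *
from a import prep
import pickle
def st(n): s=bot.read_state(); print(n,round(s['clock'],2),s['ee_pos'].round(1),s['ft_force'].round(1),round(s['grip_width'],1))
p=bot.read_state()['ee_pos']
bot.move_gripper(60); bot.dwell(.3); st('open')
bot.servo_line([p[0],p[1],400],speed=120); bot.dwell(.3)
c=prep(shot('wrist')); pickle.dump(c,open('w5.pkl','wb')); cv2.imwrite('pics/w5.png',c['image']); st('up')
P=c['P'];hsv=c['hsv'].astype(int);H,S,V=hsv[...,0],hsv[...,1],hsv[...,2]
m=(P[...,2]>278)&(P[...,2]<296)
for n,k in (('knob',m&(P[...,0]>570)&(V<70)),('grip',m&(P[...,0]<570)&(S>90))):
    q=P[k]; print(n,len(q),q.mean(0).round(1),q.min(0).round(),q.max(0).round(),cv2.minAreaRect(q[:,:2].astype(np.float32)))
E
python3 g.py
```

```text
open 15.27 [ 526.6 -118.2  265.9] [ 0.8  0.5 -0.3] 60.0
up 16.88 [ 526.4 -118.3  399.9] [ 0.1  0.  -0.7] 60.0
knob 766 [ 602.1 -119.5  288.4] [ 591. -130.  285.] [ 613. -109.  291.] ((602.3295288085938, -119.57574462890625), (20.607147216796875, 20.561721801757812), 43.53090286254883)
grip 691 [ 525.5 -117.6  286.1] [ 515. -127.  278.] [ 535. -108.  288.] ((524.8157958984375, -117.62306213378906), (18.942930221557617, 19.99009895324707), 88.90248107910156)
```

View pics/w5.png

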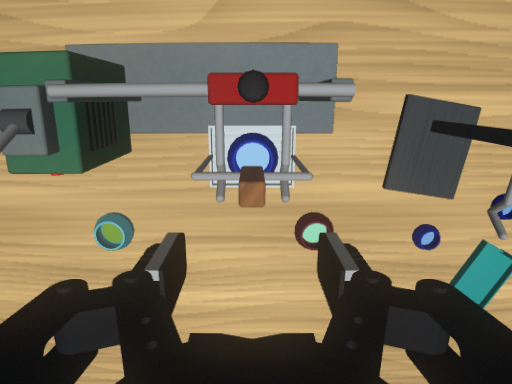

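The carrier hangs level (grip top at z 286) on both prongs with the bowl in the tray. I grasp the knob at (602,-119.5) and slide.

```bash
cat > i.py <<'E'
from h import *
from a import prep
def st(n): s=bot.read_state(); print(n,round(s['clock'],2),s['ee_pos'].round(1),s['ft_force'].round(1),round(s['grip_width'],1))
k=np.array([602.3,-119.5,274]); u=np.array([.0122,1,0])
bot.servo_line([k[0],k[1],400],speed=150); bot.servo_line(list(k),speed=100); st('at')
bot.move_gripper(10,30); st('grip')
p=bot.read_state()['ee_pos']
print(bot.servo_line(list(p+u*130),speed=45,until_force=14)); st('stop'); bot.dwell(.3); st('stop')
E
python3 i.py
```

```text
at 18.95 [ 602.5 -119.5  274.6] [-0.4 -0.4  0.5] 60.0
grip 19.38 [ 602.4 -119.6  274.4] [-1.7  0.6  3.1] 21.4
True
stop 21.63 [603.9  -3.9 274.3] [ 0.9 -4.   3.9] 21.0
stop 21.93 [603.9  -3.9 274.3] [-2.2 -2.5  2.7] 21.0
```

```bash
cat > j.py <<'E'
from h import *
from a import prep
def st(n): s=bot.read_state(); print(n,round(s['clock'],2),s['ee_pos'].round(1),s['ft_force'].round(1),round(s['grip_width'],1))
p=bot.read_state()['ee_pos']; 
print(bot.servo_line(list(p+np.array([.0,12,0])),speed=15,until_force=18)); st('push2'); bot.dwell(.3)
bot.move_gripper(60); st('rel')
p=bot.read_state()['ee_pos']; bot.servo_line([p[0],p[1],400],speed=120)
bot.servo_line([545,0,420],speed=150); bot.dwell(.4)
c=prep(shot('wrist')); cv2.imwrite('pics/w6.png',c['image']); st('up')
P=c['P'];hsv=c['hsv'].astype(int);H,S,V=hsv[...,0],hsv[...,1],hsv[...,2]
m=(P[...,2]>278)&(P[...,2]<296)
for n,k in (('knob',m&(P[...,0]>570)&(V<70)),('grip',m&(P[...,0]<570)&(S>90)),('lever',((H<8)|(H>172))&(S>150)&(V>60)&(P[...,1]>80)&(P[...,2]>200))):
    q=P[k]; print(n,len(q),q.mean(0).round(1),q.min(0).round(),q.max(0).round())
E
python3 j.py
```

```text
True
push2 22.28 [603.9  -4.  274.3] [-0.4 -3.1  3.2] 20.9
rel 23.04 [603.8  -4.1 274. ] [-1.2 -0.2  0.4] 60.1
up 25.26 [545.2  -0.  419.8] [-0.4 -0.6  0.3] 60.0
knob 622 [603.8  -3.3 288.4] [593. -14. 284.] [614.   7. 291.]
grip 595 [5.268e+02 1.000e-01 2.860e+02] [516.  -9. 278.] [536.  10. 288.]
lever 647 [543.5 112.4 267.2] [531. 102. 257.] [554. 126. 273.]
```

View pics/w6.png

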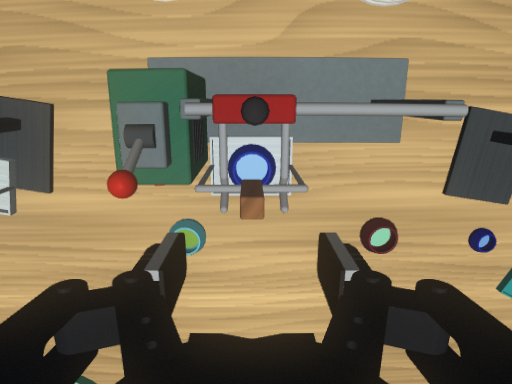

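The trolley is hard against its stop after 116 mm of travel; the second push did not move it. The carrier hangs properly on it, and the lever ball is at (543,111,267). I throw the lever.

```bash
cat > k.py <<'E'
from h import *
from a import prep
def st(n): s=bot.read_state(); print(n,round(s['clock'],2),s['ee_pos'].round(1),s['ft_force'].round(1),round(s['grip_width'],1))
bot.servo_line([490,112,400],speed=150); bot.move_gripper(0,40)
bot.servo_line([490,112,274],speed=120)
print(bot.servo_line([625,112,274],speed=50,until_force=12)); bot.dwell(.2); st('push')
p=bot.read_state()['ee_pos']; bot.servo_line([p[0]-40,112,274],speed=100); bot.servo_line([p[0]-40,112,420],speed=150); 
bot.servo_line([500,60,450],speed=150);bot.dwell(.4)
c=prep(shot('wrist')); cv2.imwrite('pics/w7.png',c['image']); st('up')
P=c['P'];hsv=c['hsv'].astype(int);H,S,V=hsv[...,0],hsv[...,1],hsv[...,2]
m=(P[...,2]>278)&(P[...,2]<296)
for n,k in (('knob',m&(P[...,0]>570)&(V<70)),('grip',m&(P[...,0]<570)&(S>90)),('lever',((H<8)|(H>172))&(S>150)&(V>60)&(P[...,1]>80)&(P[...,2]>200))):
    q=P[k]; print(n,len(q),q.mean(0).round(1),q.min(0).round(),q.max(0).round())
E
python3 k.py
```

```text
True
push 30.07 [589.9 112.  273.5] [-8.2  0.1  4.8] 0.4
up 32.86 [500.1  60.1 449.8] [-0.2  0.1 -0.1] -0.2
knob 618 [602.9  -2.  287.8] [592. -13. 278.] [614.   8. 290.]
grip 525 [526.3   1.  286.1] [516.  -9. 278.] [536.  10. 289.]
lever 683 [612.1 113.1 267.4] [601. 102. 257.] [625. 126. 273.]
```

View pics/w7.png

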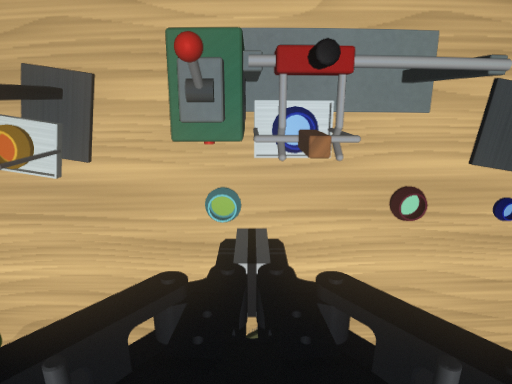

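The lever is fully over: its tip moved 69 mm, ended at mirror-symmetric height and stopped under force. The carrier, bowl and pots are in place, so I hand in.

```bash
python3 -c "
from rig import bot
print(bot.finish_job())"
```

```text
the job is handed in; nothing more can be done
None
```

The job is handed in, and no verdict came back: by my last wrist-camera view and the force readings, the blue-bowl carrier hangs level on the trolley at the dryer stop, the lever is fully over, and the other carrier and pots were not touched.

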